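Close up the colour case: inner flap, then lid

ROBOT

A 6-joint arm with a two-finger parallel gripper is mounted at the origin on the work surface. World frame = base frame: x ahead of the robot, y to its left, z up, the work surface at z = 0. Lengths are in m, angles in degrees, forces in N, time in s.
With the tool pointing down it reaches from about 0.375 to 0.75 m from the base axis. Payload 9 kg.
Tool frame: the origin (TCP) lies midway between the tips of the shut fingers; the grasp point (between the pads) lies behind it (ctrl.tcp_to_grasp is the y of the grasp point in the tool frame, in m); y points along the fingers, x is the direction in which the jaws open and shut, and the axes are right-handed (so a half turn about y gives the same grasp; the last joint's range is limited). The gripper opens to 85 mm and grips with 20 to 120 N. Pads are 22 mm wide; open, the fingers measure 114 mm over their backs; the gripper's body (76 mm by 85 mm) begins 54 mm behind the grasp point. The pads swing forward as they close: fully open they stand 13 mm farther back than shut.
Start: joints at [52.787, 5.964, 5.575, 89.605, 0, 77.527], TCP at [0.251, 0.545, 0.231] pointing down, gripper open.
Joint ranges: [-171.21, 171.21], [-48.23, 106.86], [-62.78, 66.21], [-105.2, 120.99], [-86.42, 89.51], [-180, 180]. Speed limits (degrees/s): [127.2, 127.2, 147.25, 180, 180, 180].

INTERFACE

Orientations are given as [roll, pitch, yaw] about the fixed x, y, z axes, in that order (R = Rz(yaw) Ry(pitch) Rx(roll)).
In Python, from bench import ctrl gives the robot as it stands. The module is installed in compiled form; this text tells all that it offers.
- The arm moves only by the tool play_rows, never from a script. Its arguments are lists of equal length, an entry for each row: "slide": the shift along the tool's x, y, z in mm, a list of three; "rotation": the turn, a rotation vector about the tool's x, y, z in degrees, a list of three; "hand": the closure, from -1 (fully open) to 1 (shut). In form: {"slide": [[tx, ty, tz], ...], "rotation": [[rx, ry, rz], ...], "hand": [hand, ...]}. A call has 1 to 10 rows; each row shifts and turns the commanded pose from where the row before left it, along the tool's axes as they then stand; what a row does not reach is not made up. A row lasts 1/8 s, in which the tool goes at most 62.5 mm and 10.7 degrees, less where a joint would pass 70% of its speed; a pose out of reach is approached as far as the arm can. A call with a gripper value outside its range is refused whole. The fingers move at their own pace and stop on an object; the grip force is fixed at half the most. Time passes only in rows, so rows that do not move let the fingers close. It gives the time, the measured TCP pose, the force and the opening at its end, in the units of the state.
- ctrl.sense(): the state, without advancing time (a new reading comes with each control period).
- ctrl.camera(name): name is "side" or "top"; returns a dict with "frame" (480x640x3 uint8, red, green, blue), "vfov" (degrees; the focal length in pixels is half the picture's height over the tangent of half this angle, whatever the lens; pixels are square), "cx", "cy" (the principal point, pixels), "rvec" (rotation vector, rad) and "tvec" (3), from world to camera coordinates, as OpenCV has them. Camera axes: x right, y down, z forward; pixel columns grow to the right and rows downward; lengths in m; the calibration is good to about 2 mm. A picture is of the moment at which its call begins. There is no depth.
- ctrl.finish_job(): hands the job in, once; it reports no verdict.
Trained networks look in a picture, given as the dict that the camera call returned (one of the last four; its "shot" number tells which), for a name from the list of things; names that differ only in an ending like _2 or _b are one class to them, and where a whole thing is asked for, a point or a joint stands for the part that bears it (a point fixed in the world has none). Each returns a list of dicts, best first, with "conf" (0 to 1); they miss things now and then, are a little off and sometimes report something else, mostly with a low value. They report only what shows in the picture. A call takes as long as a camera call.
- ctrl.find_in(picture, thing): "position" ([x, y, z] in m, in world coordinates, good to about 4 mm: the middle of the surface that is visible of it).
- ctrl.spot_point(picture, thing): "position" ([x, y, z] in m, in world coordinates, good to about 4 mm: a listed point, or the origin of a listed thing).
The state is a dict: "clock": time; "joints": joint angles; "joint_velocities": joint speeds; "joint_torque": joint torques, N m; "position": TCP position; "tcp_rot": TCP orientation; "force": force on the tool from outside, world axes, zero at the start; "torque": the same for the moment, N m; "width": opening from 0.0 (shut) to 1.0 (fully open).
Only numpy, scipy, OpenCV 4.12 (cv2) and the standard library are available. Lean on these libraries where they do the work, as an engineer would, in place of code of your own. Each camera call takes 0.05 s, during which the arm holds its last target. There are 200 camera calls.

TASK

Close up the wooden colour case at the end of the workshop: with the fingertips, push the upright inner flap with the colour samples down until it lies flat inside the case, and only then swing the green lid over and press it fully shut, without slamming it. Only push: do not pinch the flap or the lid between the fingers, and leave the dye pots and everything else around the case where it stands.

Things in the scene. Friction and masses are not known exactly. Their poses are not given: they have to be found in the camera images.
- case: Wooden colour case fixed to the table, open on top, 240 (its x) x 200 (its y) x 80 high, walls 8. Origin under its centre on the table; z up, y points from the flap's side to the lid's side.
- lid_hinge (a point): Middle of the lid's hinge line, on the case's +y rim, 82 above the table. Fixed to the case, with the case's axes; the hinge line runs along x.
- lid (a joint): Lid angle in rad: 0 = shut flat on the case, 1.57 = upright, more = leaning outwards (case +y); starts at 1.65 to 1.92, stop at 2.1. The stiff hinge stays wherever it is left (about 0.6 N m to move it, plus or minus up to 0.45 N m of the lid's weight), so the lid must be pushed all the way.
- lid_edge (a point): Middle of the lid's free edge, on the green outer face. The lid is an emerald-green panel, 240 along the hinge, 200 from hinge to free edge, 10 thick (lid_c0), with a pale lining (200 x 160 x 3, lid_c1) on its inner face. Turns with the lid: its y points from the free edge to the hinge, its z out of the green face, which is 10 from the hinge line along that z (shut: 92 above the table).
- flap_hinge (a point): Middle of the flap's hinge line, inside the case's -y wall, 60 above the table (20 below the rim), 14 in from the outer face of that wall. Fixed to the case, with the case's axes; the hinge line runs along x.
- flap (a joint): Flap angle in rad: 0 = folded flat inside the case, below its rim; 1.57 = upright, more = leaning outwards (case -y); starts at 1.35 to 1.65, stop at 1.8. The stiff hinge stays wherever it is left (about 0.2 N m), so the flap must be pushed all the way.
- flap_edge (a point): Middle of the flap's free edge, on its plain back. The flap is a pale board, 214 along the hinge, 6 thick (flap_c0), free edge 152 from the hinge; on its inner face (to the lid at the start) a white sample board (186 x 120 x 3, flap_c1) with eight coloured squares. Turns with the flap: its y points from the hinge to the free edge, its z out of the plain back (upwards when folded), which is 6 from the hinge line along that z (folded: 66 above the table).
- pot_red: small closed dye pot with crimson cap, 53 across, 40 high, standing in the case below the flap's folded place; origin under its centre; a bystander
- pot_gold: small closed dye pot with gold cap, 53 across, 40 high, standing in the case below the flap's folded place; origin under its centre; a bystander
- pot_blue: small closed dye pot with blue cap, 53 across, 40 high, standing in the case below the flap's folded place; origin under its centre; a bystander
- mug: white ceramic mug, 76 across, 85 high, handle at its +y; origin under its centre; a bystander, loose
- brush: paint brush lying flat on the table beside the case, below the leaning lid (case +y side), under 30 high; a bystander, loose
- jar: amber jar with brass cap, 60 across, 85 high, beyond the case; origin under its centre; a bystander, loose
- bottle: white bottle with red label, 52 across, 130 high, beyond the case; origin under its centre; a bystander, loose
- panel: gilded wooden panel lying flat, 120 x 120 x 26; origin under its centre; a bystander, loose

How it is judged (in metres and radians):
On the way, in this order (a step that is already met when the one before it is completed fails the run):
1. the flap lies flat in the case while the lid still stands open (value of joint flap below 0.07 rad and value of joint lid above 1.2 rad), for 0.1 s.
2. the lid is shut (value of joint lid below 0.05 rad and value of joint flap below 0.07 rad), for 0.2 s.
At the end, for the whole second after the job is handed in: The flap is folded flat (below 0.07 rad) and the lid shut (below 0.05 rad, its free edge within 10 mm of the rim) and still; no pot has moved by more than 15 mm and no other loose thing by more than 30 mm (all of step 2 and velocity of joint lid between -0.05 and 0.05 rad/s and not (distance of pot_red from where it was at the start of the episode above 0.015 m) and not (distance of pot_gold from where it was at the start of the episode above 0.015 m) and not (distance of pot_blue from where it was at the start of the episode above 0.015 m) and not (distance of mug from where it was at the start of the episode above 0.03 m) and not (distance of brush from where it was at the start of the episode above 0.03 m) and not (distance of jar from where it was at the start of the episode above 0.03 m) and not (distance of bottle from where it was at the start of the episode above 0.03 m) and not (distance of panel from where it was at the start of the episode above 0.03 m)); the robot touches nothing.
It fails at once if the lid is swung over (below 1.2 rad) while the flap still stands (above 0.2 rad) (value of joint lid below 1.2 rad and value of joint flap above 0.2 rad).
It fails at once if the lid is slammed (closing faster than 3 rad/s within the last 0.5 rad) (value of joint lid below 0.5 rad and velocity of joint lid below -3 rad/s).
It fails at once if the lid is pinched (fingers press on both its faces at once) (contact force between the fingers and lid_c0 above 0.7 N and contact force between the fingers and lid_c1 above 0.7 N).
It fails at once if the flap is pinched (fingers press on both its faces at once) (contact force between the fingers and flap_c0 above 0.7 N and contact force between the fingers and flap_c1 above 0.7 N).
It fails at once if a dye pot is moved by more than 15 mm, or another bystander moved or lifted by more than 30 mm (distance of any of pot_red, pot_gold, pot_blue from where it was at the start of the episode above 0.015 m or distance of any of mug, brush, jar, bottle, panel from where it was at the start of the episode above 0.03 m).
It also fails if it takes over 64 s, if anything falls off the work surface, if the arm or the gripper's body presses on something with over 40 N, if the wrist force passes 120 N, or if a joint passes its speed limit or range.

## Working session

There is one attempt and no reset: what is moved stays moved. The work goes in short steps, Python scripts to look and compute and a tool call to move; the robot and the scene stay as the last step left them, time stands still between calls to the robot, and variables do not carry over. Pictures are saved under pics/ and viewed, about 8 in all and at most 12, crops included, and the job is handed in when it is done.

Besides the shell and the picture viewer there is one more tool, called as name(argument=value, ...) on one line, values as JSON. play_rows: Moves the arm, as the interface text tells. Its arguments: {"type":"object","properties":{"slide":{"type":"array","items":{"type":"array","items":{"type":"number"}}},"rotation":{"type":"array","items":{"type":"array","items":{"type":"number"}}},"hand":{"type":"array","items":{"type":"number"}}},"required":["slide","rotation","hand"]}

```bash
mkdir -p pics; python3 - <<'E'
from bench import ctrl
import cv2,numpy as np
s=ctrl.sense();print(s['clock'],s['position'],s['tcp_rot'],s['force'],s['width'],ctrl.tcp_to_grasp)
for n in('side','top'):
    p=ctrl.camera(n);cv2.imwrite(f'pics/{n}0.png',p['frame'][:,:,::-1])
    R=cv2.Rodrigues(np.array(p['rvec']))[0];print(n,-R.T@np.array(p['tvec']).ravel(),R[2],p['vfov'])
    for t in['case','lid_hinge','lid_edge','flap_hinge','flap_edge','pot_red','pot_gold','pot_blue','mug','brush','jar','bottle','panel']:
        r=ctrl.spot_point(p,t)[:1]
        print(t,[(np.round(q['position'],3).tolist(),round(q['conf'],2)) for q in r])
E
```

```text
0.0 [0.25087617 0.54465079 0.23050583] [-8.99825218e+01  7.67977919e-02  6.52603186e+01] [0.49306549 1.42437302 0.05708969] 0.9998174281318937 -0.0187
side [ 0.18614982 -0.40874432  0.65288205] [ 0.49802576  0.5296852  -0.68658862] 55.1377997159018
case [([0.54, 0.055, -0.004], 0.96)]
lid_hinge [([0.556, 0.155, 0.085], 0.79)]
lid_edge [([0.562, 0.2, 0.275], 0.98)]
flap_hinge []
flap_edge [([0.535, -0.019, 0.216], 0.86)]
pot_red []
pot_gold [([0.466, 0.036, 0.005], 0.57)]
pot_blue []
mug [([0.451, -0.12, -0.0], 0.91)]
brush []
jar [([0.534, -0.019, 0.215], 0.24)]
bottle [([0.716, -0.008, -0.004], 0.83)]
panel [([0.568, -0.221, 0.003], 0.78)]
top [0.47885638 0.03131757 1.1083919 ] [ 0.11497937  0.01265793 -0.99328723] 50.32788982754571
case [([0.539, 0.059, 0.001], 0.61)]
lid_hinge [([0.554, 0.153, 0.084], 0.92)]
lid_edge [([0.567, 0.2, 0.278], 0.93)]
flap_hinge [([0.531, -0.031, 0.058], 0.78)]
flap_edge [([0.526, -0.017, 0.211], 0.66)]
pot_red [([0.534, 0.036, 0.008], 0.6)]
pot_gold [([0.468, 0.034, 0.009], 0.82)]
pot_blue [([0.61, 0.031, 0.008], 0.7)]
mug [([0.453, -0.122, -0.002], 0.64)]
brush [([0.547, 0.285, 0.003], 0.94)]
jar [([0.738, 0.075, 0.001], 0.6)]
bottle [([0.719, -0.007, 0.001], 0.78)]
panel [([0.565, -0.223, 0.004], 0.76)]
```

View pics/side0.png

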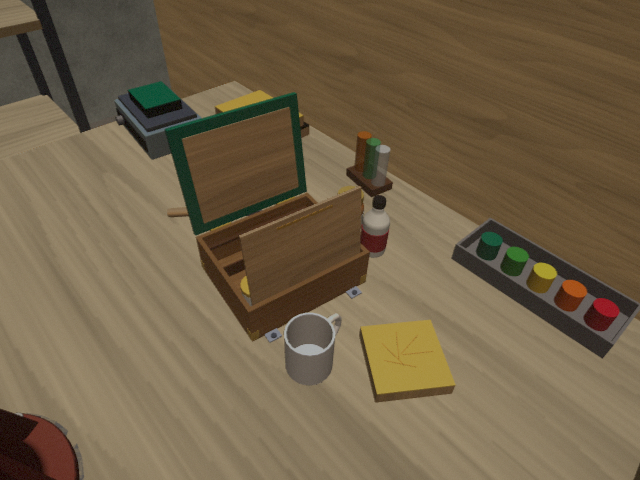

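View pics/top0.png

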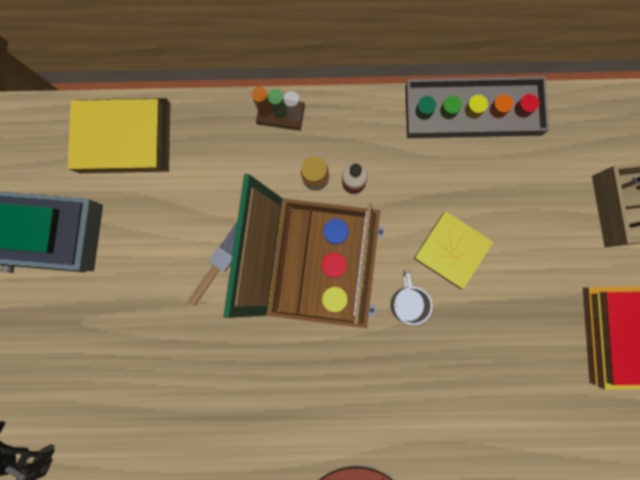

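Both views agree with the network points. The case is near (0.541, 0.056), yaw about -7°, lid about 1.76 rad, flap about 1.45 rad. The pots are inside the case, the mug and panel on its -y side, and the brush under the lid. I'll raise the tool, shut the fingers and align it with the case axes.

play_rows(slide=[[0,-60,0],[0,-60,0],[0,0,0],[0,0,0],[0,0,0],[0,0,0],[0,0,0],[0,0,0],[0,0,0]], rotation=[[0,0,0],[0,0,0],[0,10.32,0],[0,10.32,0],[0,10.32,0],[0,10.32,0],[0,10.32,0],[0,10.32,0],[0,10.32,0]], hand=[1,1,1,1,1,1,1,1,1])

```text
clock: 2.52
position: [0.2511, 0.545, 0.3514]
tcp_rot: [-90.0, -0.0, -7.3]
force: [-0.4, 0.0, 0.3]
width: -0.003
```

```bash
cat > h.py <<'E'
from bench import ctrl
import numpy as np,cv2
a=np.radians(-7.0);X=np.array([np.cos(a),np.sin(a)]);Y=np.array([-np.sin(a),np.cos(a)]);C=np.array([.541,.056])
def tc(p): d=np.array(p)[:2]-C; return np.round([d@X*1e3,d@Y*1e3,p[2]*1e3],1)
def st():
    s=ctrl.sense();print(round(s['clock'],2),'case mm',tc(s['position']),np.round(s['tcp_rot'],1),'F',np.round(s['force'],1),s['width'])
def look(save=None,cams=('side','top'),things=('lid_edge','flap_edge')):
    for n in cams:
        p=ctrl.camera(n)
        if save:cv2.imwrite(f'pics/{save}_{n}.png',p['frame'][:,:,::-1])
        for t in things:print(n,t,[(tc(q['position']).tolist(),round(q['conf'],2)) for q in ctrl.spot_point(p,t)[:1]])
E
python3 - <<'E'
from h import *
st()
p=ctrl.camera('top');R=cv2.Rodrigues(np.array(p['rvec']))[0];t=np.array(p['tvec']).ravel();f=240/np.tan(np.radians(p['vfov']/2))
o=-R.T@t
for u,v in [(286,200),(380,208),(366,327),(270,318)]:
    d=R.T@np.array([(u-p['cx'])/f,(v-p['cy'])/f,1]);q=o+d*(.08-o[2])/d[2];print(np.round(q,3),tc(q))
look(cams=('top','side'))
E
```

```text
2.52 case mm [-347.3  450.   351.4] [-90.   -0.   -7.3] F [-0.4  0.   0.3] -0.003441059136703756
[0.67  0.133 0.08 ] [118.3  91.8  80. ]
[ 0.65  -0.059  0.08 ] [ 121.8 -100.7   80. ]
[ 0.411 -0.025  0.08 ] [-118.9  -95.9   80. ]
[0.432 0.166 0.08 ] [-121.9   95.8   80. ]
top lid_edge [([5.0, 146.7, 277.1], 0.63)]
top flap_edge [([-2.9, -73.6, 211.9], 0.77)]
side lid_edge [([3.1, 148.7, 273.5], 0.87)]
side flap_edge [([2.1, -75.2, 217.6], 0.96)]
```

play_rows(slide=[[29,0,-48],[29,0,-48],[29,0,-48],[29,0,-48],[29,0,-48],[29,0,-48]], rotation=[[0,0,0],[0,0,0],[0,0,0],[0,0,0],[0,0,0],[0,0,0]], hand=[1,1,1,1,1,1])

```text
clock: 3.62
position: [0.3892, 0.2363, 0.3515]
tcp_rot: [-90.0, -0.0, -6.9]
force: [1.5, 0.9, 0.2]
width: 0.002
```

play_rows(slide=[[29,0,-48],[29,0,-48],[29,0,-48],[29,0,-48],[29,0,-48],[29,0,-48],[0,0,0]], rotation=[[0,0,0],[0,0,0],[0,0,0],[0,0,0],[0,0,0],[0,0,0],[0,0,0]], hand=[1,1,1,1,1,1,1])

```text
clock: 4.5
position: [0.5272, -0.0724, 0.3499]
tcp_rot: [-90.0, 0.1, -7.1]
force: [0.4, 0.4, 0.8]
width: -0.0
```

```bash
python3 - <<'E'
from h import *
st()
E
```

```text
4.5 case mm [   1.9 -129.1  349.9] [-90.    0.1  -7.1] F [0.4 0.4 0.8] -0.00020916470789605733
```

play_rows(slide=[[0,45,0],[0,45,0],[0,45,0],[0,39,0],[0,0,20],[0,0,20],[0,0,10],[0,3,12],[0,4,10]], rotation=[[0,0,0],[0,0,0],[0,0,0],[0,0,0],[0,0,0],[0,0,0],[0,0,0],[0,0,0],[0,0,0]], hand=[1,1,1,1,1,1,1,1,1])

```text
clock: 5.62
position: [0.5356, 0.003, 0.1705]
tcp_rot: [-90.0, -0.1, -7.0]
force: [-0.9, -1.5, 2.0]
width: 0.001
```

```bash
python3 - <<'E'
from h import *
st();look()
E
```

```text
5.62 case mm [  1.1 -53.3 170.5] [-90.   -0.1  -7. ] F [-0.9 -1.5  2. ] 0.0012949261087948202
side lid_edge [([2.2, 145.7, 277.9], 0.76)]
side flap_edge [([2.6, -29.2, 206.4], 0.83)]
top lid_edge [([4.5, 146.2, 280.6], 0.9)]
top flap_edge []
```

play_rows(slide=[[0,10,12],[0,7,10],[0,7,9],[0,8,8],[0,9,8],[0,10,6],[0,10,6],[0,10,4],[0,11,4]], rotation=[[0,0,0],[0,0,0],[0,0,0],[0,0,0],[0,0,0],[0,0,0],[0,0,0],[0,0,0],[0,0,0]], hand=[1,1,1,1,1,1,1,1,1])

```text
clock: 7.05
position: [0.5434, 0.0691, 0.0875]
tcp_rot: [-90.0, 0.0, -7.0]
force: [0.5, -1.9, 1.5]
width: -0.004
```

play_rows(slide=[[0,7,3],[0,6,0],[0,4,0],[0,2,0],[0,0,0]], rotation=[[0,0,0],[0,0,0],[0,0,0],[0,0,0],[0,0,0]], hand=[1,1,1,1,1])

```text
clock: 7.68
position: [0.5438, 0.0718, 0.0693]
tcp_rot: [-90.0, -0.0, -7.0]
force: [-0.3, 0.2, 0.4]
width: 0.0
```

```bash
python3 - <<'E'
from h import *
st();look('f')
E
```

```text
7.67 case mm [ 0.8 16.  69.3] [-90.  -0.  -7.] F [-0.3  0.2  0.4] 3.115873822833682e-05
side lid_edge [([189.4, 39.9, 3.3], 0.61)]
side flap_edge [([7.1, 65.1, 76.2], 0.86)]
top lid_edge [([3.4, 148.3, 280.7], 0.85)]
top flap_edge [([57.4, -272.0, -0.3], 0.25)]
```

play_rows(slide=[[0,2,0],[0,2,0],[0,0,0]], rotation=[[0,0,0],[0,0,0],[0,0,0]], hand=[1,1,1])

```text
clock: 8.35
position: [0.544, 0.072, 0.066]
tcp_rot: [-90.0, -0.0, -7.0]
force: [-3.0, 1.1, 7.0]
width: 0.006
```

play_rows(slide=[[0,2,0],[0,1,0],[0,0,0]], rotation=[[0,0,0],[0,0,0],[0,0,0]], hand=[1,1,1])

```text
clock: 8.72
position: [0.5443, 0.072, 0.0657]
tcp_rot: [-90.0, -0.1, -7.0]
force: [-13.8, 0.9, 30.3]
width: -0.001
```

```bash
python3 - <<'E'
from h import *
st();look('g')
E
```

```text
8.72 case mm [ 1.3 16.2 65.7] [-90.   -0.1  -7. ] F [-13.8   0.9  30.3] -0.0010700314981104493
side lid_edge [([59.8, -272.2, 0.2], 0.69)]
side flap_edge [([4.1, 65.9, 70.1], 0.69)]
top lid_edge [([5.5, 143.8, 280.1], 0.87)]
top flap_edge []
```

View pics/g_side.png

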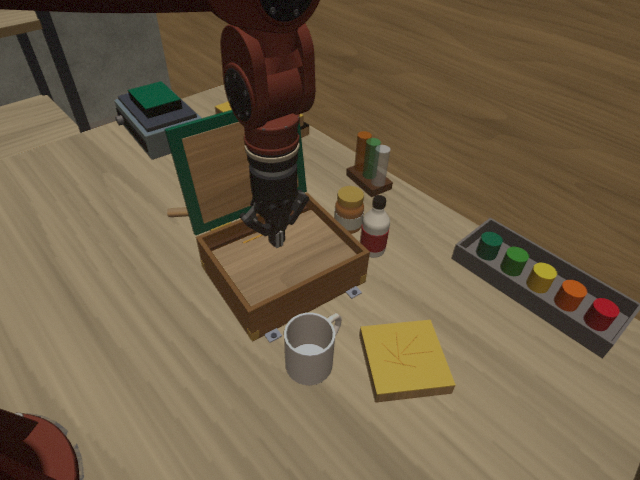

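The flap lies flat on its stop at (295, 245), with the tip at 66 mm and 30 N. The lid is still open. Next I'll lift and go over to the lid's outer side.

play_rows(slide=[[0,-20,0],[0,-50,0],[0,-55,0],[0,-55,0],[0,-55,0],[0,-55,0],[0,0,0]], rotation=[[0,0,0],[0,0,0],[0,0,0],[0,0,0],[0,0,0],[0,0,0],[0,0,0]], hand=[1,1,1,1,1,1,1])

```text
clock: 9.9
position: [0.5452, 0.0717, 0.3576]
tcp_rot: [-90.0, -0.4, -7.0]
force: [1.1, 0.1, 0.2]
width: 0.002
```

play_rows(slide=[[0,0,45],[0,0,45],[0,0,45],[0,0,45],[0,0,0],[0,40,0],[0,40,0],[0,36,0],[0,0,0]], rotation=[[0,0,0],[0,0,0],[0,0,0],[0,0,0],[0,0,0],[0,0,0],[0,0,0],[0,0,0],[0,0,0]], hand=[1,1,1,1,1,1,1,1,1])

```text
clock: 11.02
position: [0.5639, 0.2493, 0.233]
tcp_rot: [-90.1, 0.3, -7.0]
force: [0.9, -0.2, -0.7]
width: -0.003
```

```bash
python3 - <<'E'
from h import *
st();look('k')
E
```

```text
11.03 case mm [ -0.8 194.7 233. ] [-90.1   0.3  -7. ] F [ 0.9 -0.2 -0.7] -0.0029035833113417128
side lid_edge [([2.6, 146.8, 271.5], 0.66)]
side flap_edge [([5.3, 66.4, 68.3], 0.8)]
top lid_edge [([7.7, 144.5, 279.7], 0.95)]
top flap_edge [([-1.8, 66.6, 63.0], 0.86)]
```

View pics/k_top.png

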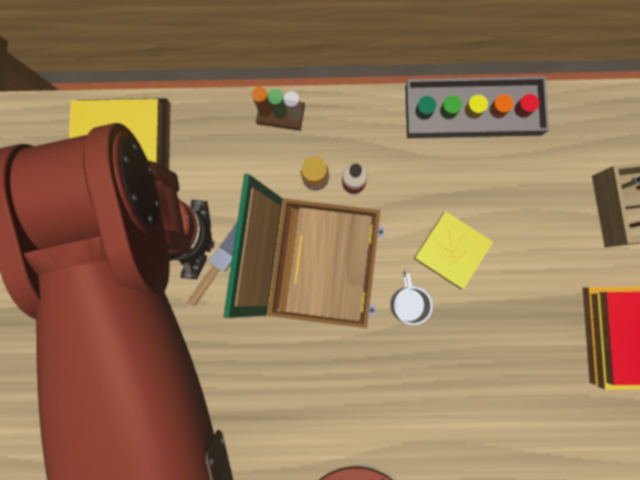

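play_rows(slide=[[0,0,-20],[0,0,-20],[0,0,-20],[0,0,-16],[0,0,-13],[0,1,-13],[0,3,-15],[0,4,-14],[0,0,0]], rotation=[[0,0,0],[0,0,0],[0,0,0],[0,0,0],[0,0,0],[0,0,0],[0,0,0],[0,0,0],[0,0,0]], hand=[1,1,1,1,1,1,1,1,1])

```text
clock: 12.45
position: [0.5493, 0.1191, 0.2274]
tcp_rot: [-90.1, 0.1, -7.1]
force: [-0.3, -0.0, 0.1]
width: -0.004
```

```bash
python3 - <<'E'
from h import *
st();look('m')
E
```

```text
12.45 case mm [  0.6  63.7 227.4] [-90.1   0.1  -7.1] F [-0.3 -0.   0.1] -0.003768309179191447
side lid_edge [([1.2, 34.9, 266.8], 0.72)]
side flap_edge [([3.2, 65.4, 71.8], 0.76)]
top lid_edge [([3.5, 35.1, 274.9], 0.68)]
top flap_edge [([1.5, 66.9, 62.8], 0.68)]
```

View pics/m_side.png

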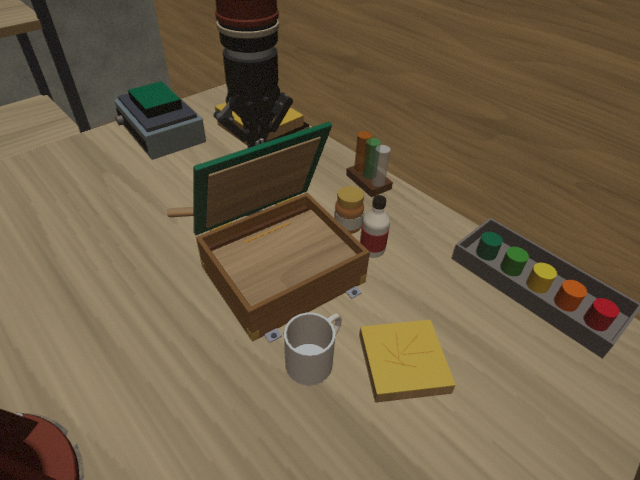

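play_rows(slide=[[0,7,-14],[0,7,-14],[0,8,-12],[0,9,-12],[0,11,-11],[0,11,-10],[0,12,-8],[0,13,-8],[0,0,0]], rotation=[[0,0,0],[0,0,0],[0,0,0],[0,0,0],[0,0,0],[0,0,0],[0,0,0],[0,0,0],[0,0,0]], hand=[1,1,1,1,1,1,1,1,1])

```text
clock: 13.88
position: [0.5381, 0.0319, 0.1486]
tcp_rot: [-90.0, 0.1, -7.0]
force: [-1.0, 0.0, -0.3]
width: 0.004
```

play_rows(slide=[[0,12,-6],[0,12,-4],[0,10,-3],[0,8,-2],[0,7,0],[0,4,0],[0,2,0],[0,0,0]], rotation=[[0,0,0],[0,0,0],[0,0,0],[0,0,0],[0,0,0],[0,0,0],[0,0,0],[0,0,0]], hand=[1,1,1,1,1,1,1,1])

```text
clock: 14.88
position: [0.537, 0.0175, 0.0951]
tcp_rot: [-90.0, 0.0, -7.0]
force: [-0.4, -0.4, 0.4]
width: -0.003
```

```bash
python3 - <<'E'
from h import *
st();look('n')
E
```

```text
14.88 case mm [  0.7 -38.7  95.1] [-90.   0.  -7.] F [-0.4 -0.4  0.4] -0.003276615320618389
side lid_edge [([-1.1, -100.5, 92.2], 0.8)]
side flap_edge []
top lid_edge []
top flap_edge []
```

play_rows(slide=[[0,2,0],[0,2,0],[0,0,0]], rotation=[[0,0,0],[0,0,0],[0,0,0]], hand=[1,1,1])

```text
clock: 15.55
position: [0.5373, 0.0172, 0.092]
tcp_rot: [-90.0, -0.0, -7.0]
force: [-2.9, -1.0, 7.7]
width: -0.001
```

play_rows(slide=[[0,1,0],[0,1,0],[0,0,0]], rotation=[[0,0,0],[0,0,0],[0,0,0]], hand=[1,1,1])

```text
clock: 15.92
position: [0.5374, 0.0171, 0.0919]
tcp_rot: [-90.0, -0.1, -7.0]
force: [-10.4, 0.0, 22.8]
width: -0.002
```

The lid is at its hard stop: tip at 92 mm, force rising to 23 N. I'll retract and check.

play_rows(slide=[[0,-10,0],[0,-40,0],[0,-50,0],[0,-50,0],[0,-50,0],[0,0,55],[0,0,55],[0,0,55],[0,0,55],[0,0,0]], rotation=[[0,0,0],[0,0,0],[0,0,0],[0,0,0],[0,0,0],[0,0,0],[0,0,0],[0,0,0],[0,0,0],[0,0,0]], hand=[1,1,1,1,1,1,1,1,1,1])

```text
clock: 17.18
position: [0.5633, 0.239, 0.2884]
tcp_rot: [-90.0, 0.1, -6.7]
force: [1.0, -0.5, -0.2]
width: 0.002
```

```bash
python3 - <<'E'
from h import *
st();look('z',things=('lid_edge','mug','brush','jar','bottle','panel'))
E
```

```text
17.18 case mm [-1.000e-01  1.844e+02  2.884e+02] [-90.    0.1  -6.7] F [ 1.  -0.5 -0.2] 0.0023794435945659596
side lid_edge [([-3.8, -100.6, 88.4], 0.79)]
side mug [([-24.4, 230.0, -1.5], 0.42)]
side brush [([-23.1, 232.6, -3.9], 0.92)]
side jar [([190.2, 40.6, 4.1], 0.8)]
side bottle [([183.1, -41.5, -1.3], 0.85)]
side panel [([60.9, -267.8, 4.2], 0.7)]
top lid_edge [([1.4, -101.5, 94.0], 0.58)]
top mug [([-65.3, -185.4, -3.3], 0.62)]
top brush [([-24.9, 228.6, 2.3], 0.65)]
top jar [([192.8, 42.7, -1.4], 0.71)]
top bottle [([182.6, -45.3, 0.3], 0.61)]
top panel [([61.6, -273.5, 2.3], 0.71)]
```

View pics/z_side.png

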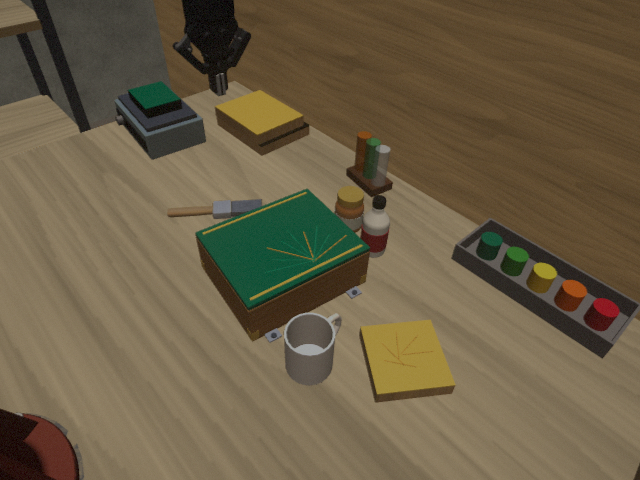

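The lid lies flat and shut at (283, 245). The arm is clear, and the mug, panel, bottle, jar and brush all stand where they were.

```bash
python3 -c "
from bench import ctrl
print(ctrl.finish_job())"
```

```text
the job is handed in; nothing more can be done
None
```

The case is closed and the job is handed in, at about 17 s on the robot's clock; no verdict was reported. With shut fingertips I pushed the flap from its plain back down to its stop. Then I pushed the green lid over from outside at a moderate speed and pressed it onto its stop.

**Flap:** the fingertips stopped on it at 66 mm, its folded height, at about 30 N. The networks put its edge between 63 and 70 mm, and the lid was still open then.

**Lid:** the fingertips stopped on it at 92 mm, its shut height, at about 23 N. After retreating, the networks put its free edge at 88 to 94 mm, over the rim.

**Bystanders:** the brush, jar, bottle and panel were found again within a few mm of where they started. The mug was too in the top view.

**Disagreements:** in the last side view the network's mug report was a low-confidence false hit on the brush; the picture shows the mug in place. Earlier, two side-view lid-edge readings and one low-confidence top-view flap-edge reading were clearly false hits on other things, and I ignored them.

**Not checked:** the pots are hidden under the closed flap and lid, so their final positions could not be seen. The fingers never went below the flap's back.

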